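# Knock a stuck watch body out of its fixture nest

### The job

The smartwatch body is stuck in the pocket of the aluminium fixture nest. Carry the nest to the knock-out stand, feel for the upright rod with the ejection hole hidden in the nest's underside, and press the nest gently down until it rests square on both white rails and the rod, coming up through the hole, has pushed the watch up proud of the pocket. Leave the nest on the rails, lay the freed watch flat and face up on the floor of the dark parts tray without dropping it, and leave the other things on the bench where they are.

Things in the scene. Friction and masses are not known exactly. Their poses are not given: they have to be found in the camera images.
- nest: Aluminium nest: a loose block 72 mm along its x, 60 mm along its y, 22 mm high, about 300 g; origin at the centre of its underside, z up. Let into its flat underside is a clamped adjusting plate with the ejection hole: vertical, round, 16 mm in diameter, at y = 0 and anywhere from x = -5 to +5 mm. Where is not reported, nor visible from above: feel for it. Grip the block across its 60 mm width.
- pocket (a point): Centre of the floor of the nest's open-topped pocket (46 x 40 mm, 10 mm deep), 12 mm above the nest's origin; axes as the nest's; a slot in it passes the rod wherever the hole is set. Four sprung plungers in the two end walls (x = -23 and +23 mm) grip the watch's ends: it takes roughly 7 to 16 N under the watch to shift it, different each time; they let go once it is 4 mm up.
- watch: Smartwatch body without strap: copper-coloured case, black glass, 44 mm along its x, 38 mm along its y, 10 mm thick, 35 g; origin at the centre of its underside, z out of the glass. At the start it is home in the pocket, axes along the nest's, glass flush with the nest's rim. Delicate: the rod must never press on it with more than 22 N. Once proud, pick it across its 38 mm width.
- stand: Knock-out stand, screwed to the bench: dark steel base plate 120 mm along its x, 100 mm along its y, 10 mm thick; origin at the centre of the plate's underside, z up. On it stand two white rails, each 80 mm long along x and 8 mm thick, centred at y = -18 and +18 mm, tops 34 mm above the origin. Rigid: the nest must never bear on the stand (rod and rails) with more than 25 N.
- seat (a point): Middle of the stand, level with the rails' tops; axes as the stand's. Here the upright rod (14 mm in diameter, red tip with a 0.7 mm bevel) stands between the rails, its tip 19.5 mm above this point: with the nest down on the rails it holds the watch about 7.5 mm above home. The nest's long side goes along this x, either way round, within 10 degrees.
- tray: Shallow dark parts tray, fixed, 130 mm along its x, 110 mm along its y, 12 mm high, walls 4 mm; origin at the centre of its underside; its inner floor, 4 mm above the origin, takes the freed watch.
- driver: Bystander: a red-handled screwdriver lying flat, 140 mm long; origin at the middle of its underside.
- bottle: Bystander: a small closed bottle standing upright, 40 mm in diameter, 95 mm high; origin at the centre of its underside.
- pencup: Bystander: a black cup with pens, 72 mm in diameter, 140 mm high with the pens; origin at the centre of its underside.
There are look-alikes about, which are no part of the job. There is more than one size of the watch; the one meant has the size given above. Leave any purple look-alike of the stand alone.

How it is judged:
On the way, in this order (a step that is already met when the one before it is completed fails the run):
1. the rod has entered the hole in the nest's floor (z of nest in the frame of stand below 0.0485 m and y of nest in the frame of stand between -0.005 and 0.005 m and x of nest in the frame of stand between -0.012 and 0.012 m), for 0.05 s.
2. the nest rests square on both rails and the rod has pushed the watch up proud of the pocket (z of nest in the frame of stand below 0.036 m and angle between the x axis of nest and the x axis of stand, either way round below 0.18 rad and angle between nest's own z axis and vertical below 0.05 rad and z of watch in the frame of nest above 0.0175 m and angle between watch's own z axis and vertical below 0.2 rad), for 0.2 s.
At the end, for the whole second after the job is handed in: The nest sits on both rails (underside within 2 mm of their tops, level within 3 degrees, long side along the stand's x within 10 degrees); the watch lies at rest, flat and face up (within 6 degrees), on the tray's inner floor (within 2 mm; its centre within 60 mm of the tray's) (z of nest in the frame of stand between 0.032 and 0.036 m and angle between nest's own z axis and vertical below 0.05 rad and angle between the x axis of nest and the x axis of stand, either way round below 0.18 rad and z of watch in the frame of tray between 0.002 and 0.006 m and horizontal distance between watch and tray below 0.06 m and angle between watch's own z axis and vertical below 0.1 rad and linear speed of each of watch, nest below 0.02 m/s); the robot touches nothing.
It fails at once if the nest bears on the stand (rod and rails) with more than 25 N (contact force between stand and nest above 25 N).
It fails at once if the rod presses on the watch with more than 22 N (contact force between stand and watch above 22 N).
It fails at once if the watch is dropped (let go and falling faster than 0.4 m/s) (linear speed of watch above 0.4 m/s and contact force between watch and the fingers below 0.05 N and contact force between watch and nest below 0.02 N).
It fails at once if a bystander (screwdriver, bottle or pen cup) is shifted by more than 20 mm (distance of any of driver, bottle, pencup from where it was at the start of the episode above 0.02 m).
It also fails if it takes over 72 s, if anything falls off the work surface, if the arm or the gripper's body presses on something with over 40 N, if the wrist force passes 120 N, or if a joint passes its speed limit or range.

### The arm

A 6-joint arm with a two-finger parallel gripper is mounted at the origin on the work surface. World frame = base frame: x ahead of the robot, y to its left, z up, the work surface at z = 0. Lengths are in m, angles in rad, forces in N, time in s.
With the tool pointing down it reaches from about 0.25 to 0.775 m from the base axis. Payload 4 kg.
Tool frame: the origin (TCP) lies between the finger pads; the fingertips stand 14 mm ahead of it and the grasp point (between the pads) lies 5 mm behind it; z points along the fingers, y is the direction in which the jaws open and shut (so a half turn about z gives the same grasp; the last joint's range is limited). The gripper opens to 94 mm and grips with 3 to 60 N. Pads are 16 mm wide; open, the fingers measure 119 mm over their backs; the gripper's body (75 mm by 177 mm) begins 78 mm behind the grasp point.
Start: joints at [1.158, 0.087, 1.371, -0, 1.684, -0.103], TCP at [0.168, 0.524, 0.22] pointing down, gripper open.
Joint ranges: [-3.1, 3.1], [-0.76, 2.03], [0.27, 2.55], [-1.08, 4.22], [0.17, 2.65], [-2.57, 2.57]. Speed limits (rad/s): [2.79, 2.79, 3.14, 3.14, 3.14, 3.14].

### API

Orientations are given as [roll, pitch, yaw] about the fixed x, y, z axes, in that order (R = Rz(yaw) Ry(pitch) Rx(roll)).
In Python, from bench import robot, cams, spotter gives the robot as it stands.
- The arm moves only by the shell command python3 -m inch 'ROWS'. ROWS is JSON, a list of rows, each an object of numbers: "grip": the opening, from 0 (shut) to 1 (fully open); "dx", "dy", "dz": the shift along the tool's x, y, z in units of 25 mm (1.0 is 25 mm); "rx", "ry", "rz": the turn, a rotation vector about the tool's x, y, z in units of 5 degrees (1.0 is 5 degrees). A call has 1 to 12 rows; each row shifts and turns the pose as measured when the row begins, along the tool's axes as they then stand; what a row does not reach is not made up. A row lasts 1/8 s, in which the tool goes at most 62.5 mm and 10.7 degrees, less where a joint would pass 70% of its speed; a pose out of reach is approached as far as the arm can. A call is refused whole if a number of a shift passes 1 or a number of a turn 1, either way. A call with a gripper value outside its range is refused whole. The fingers move at their own pace and stop on an object; the grip force is fixed at half the most. Time passes only in rows, so rows that do not move let the fingers close. It gives the time, the measured TCP pose, the force and the opening at its end, in the units of the state.
- robot.get_obs(): the state, without advancing time (a new reading comes with each control period).
- cams.snapshot(name): name is "side" or "top" or "wrist"; returns a dict with "frame" (420x560x3 uint8, red, green, blue), "intrinsics" (3x3 intrinsics, pixels), "k1" (the pictures are not rectified: a ray, as slopes to the right and down, at radius r is drawn at 1 + k1 r^2 times it, then the intrinsics apply), "eye" and "orientation" of the camera in the world. Camera axes: x right, y up, looking along -z (the intrinsics and any distortion apply to the point x, -y, -z); pixel columns grow to the right and rows downward; lengths in m; the calibration is good to about 2 mm. A picture is of the moment at which its call begins. There is no depth.
- robot.close_job(): hands the job in, once; it reports no verdict.
Trained networks look in a picture, given as the dict that the camera call returned (one of the last four; its "shot" number tells which), for a name from the list of things; names that differ only in an ending like _2 or _b are one class to them, and where a whole thing is asked for, a point or a joint stands for the part that bears it (a point fixed in the world has none). Each returns a list of dicts, best first, with "score" (0 to 1); they miss things now and then, are a little off and sometimes report something else, mostly with a low value. They report only what shows in the picture. A call takes as long as a camera call. They do not tell look-alikes from the thing itself.
- spotter.regions_of(picture, query): "pixels" (420x560 bool, what is visible of it) and "extent" ([left, top, right, bottom] in pixels, round what is visible of it).
- spotter.place_of(picture, query): "pixel" ([column, row] in pixels: a listed point, or the origin of a listed thing).
The state is a dict: "time": time; "joint_positions": joint angles; "qvel": joint speeds; "joint_torque": joint torques, N m; "tool_pos": TCP position; "ee_rot": TCP orientation; "wrist_force": force on the tool from outside, world axes, zero at the start; "wrist_torque": the same for the moment, N m; "width": finger opening in m.
Only numpy, scipy, OpenCV 4.12 (cv2) and the standard library are available. Lean on these libraries where they do the work, as an engineer would, in place of code of your own. Each camera call takes 0.05 s, during which the arm holds its last target.

## Working session

There is one attempt and no reset: what is moved stays moved. The work goes in short steps, Python scripts to look and compute and a shell command to move; the robot and the scene stay as the last step left them, time stands still between calls to the robot, and variables do not carry over. Pictures are saved under pics/ and viewed, and the job is handed in when it is done.

```bash
ls; mkdir -p pics; python3 - <<'E'
from bench import robot,cams,spotter
import cv2
print(robot.get_obs())
for n in ("side","top","wrist"):
    s=cams.snapshot(n); cv2.imwrite(f"pics/a_{n}.png",s["frame"][:,:,::-1])
    print(n,s["intrinsics"].tolist(),s["k1"],s["eye"],s["orientation"],s["shot"])
    for q in ("nest","watch","stand","tray","driver","bottle","pencup"):
        print(q,[(r["score"],r["pixel"]) for r in spotter.place_of(s,q)][:4])
E
```

```text
pics
{'time': 0.0, 'joint_positions': array([ 1.15790611e+00,  8.78961728e-02,  1.37220980e+00,  6.00885867e-06,
        1.68356469e+00, -1.03092576e-01]), 'qvel': array([-1.40468011e-03, -7.02427208e-05, -1.37021065e-03,  6.77528213e-04,
       -1.80488950e-03,  3.86221420e-04]), 'joint_torque': array([ 5.29908721e-04, -3.40173662e+01, -3.02429366e+01,  7.16495630e-02,
        3.27068812e-02, -1.48125378e-04]), 'tool_pos': array([0.16747436, 0.52336022, 0.21835882]), 'ee_rot': array([-3.13952629e+00, -2.19788641e-04,  2.83179546e+00]), 'wrist_force': array([ 0.49946571, -0.28227016,  0.22594129]), 'wrist_torque': array([0.00515357, 0.01535202, 0.03116838]), 'width': 0.0936206376039956}
side [[410.8407355481365, 0.0, 281.66698310172586], [0.0, 410.8407355481365, 204.3191257620266], [0.0, 0.0, 1.0]] -0.12057681758072039 [ 0.03367703 -0.46618529  0.57131361] [ 0.92244485  0.00301043 -0.76487832] 1
nest [(0.66, [217.8, 181.0])]
watch [(0.72, [217.0, 178.2]), (0.62, [247.6, 158.0])]
stand [(0.88, [300.3, 222.8]), (0.87, [234.2, 272.5])]
tray [(0.75, [408.5, 295.2])]
driver [(0.73, [341.0
[... 181 characters left out ...]
2378824702], [0.0, 0.0, 1.0]] 0.023606455034609643 [0.39259443 0.01371216 1.0102774 ] [ 0.12415138  0.01442081 -1.59543678] 2
nest [(0.67, [150.9, 220.8])]
watch [(0.79, [138.0, 164.5]), (0.71, [154.6, 223.0]), (0.52, [283.1, 201.8])]
stand [(0.8, [293.1, 304.1]), (0.76, [281.9, 202.2])]
tray [(0.62, [425.4, 203.2])]
driver [(0.77, [286.0, 123.9])]
bottle [(0.79, [200.8, 132.2])]
pencup [(0.58, [373.8, 132.1])]
wrist [[318.6034514944726, 0.0, 278.6941788682318], [0.0, 318.6034514944726, 209.458856247874], [0.0, 0.0, 1.0]] -0.033039612797164226 [0.10076507 0.54572064 0.38486666] [-2.44802439e-01 -9.04115375e-05  1.25988029e+00] 3
nest []
watch []
stand []
tray []
driver []
bottle []
pencup []
```

View pics/a_top.png

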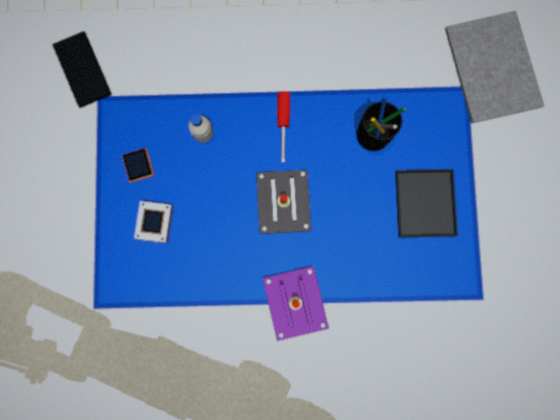

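View pics/a_side.png

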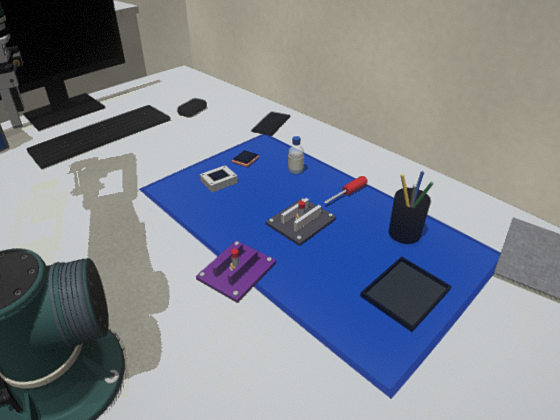

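View pics/a_wrist.png

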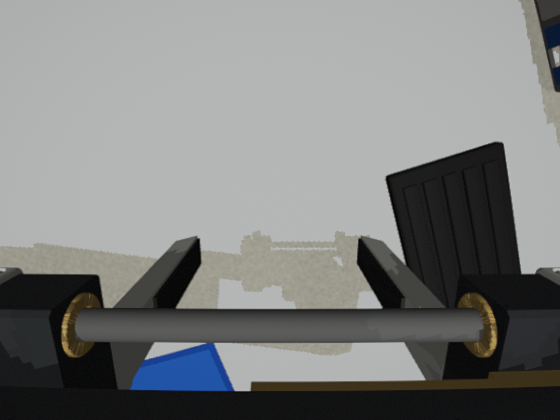

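The top view shows:
- The white nest with a watch in it is at (153,221). A loose watch look-alike is at (138,165).
- The dark stand is at (284,202) and its purple look-alike is at (295,304).
- The tray is at (426,203), the driver at (283,125), the bottle at (200,129) and the pen cup at (378,127).
- The phone-like slab at (82,68) is irrelevant.

I choose the nest at (153,221) and the dark stand at (284,202).

```bash
cat > h.py <<'E'
import numpy as np, cv2
from scipy.spatial.transform import Rotation as R
from scipy.optimize import minimize, least_squares
def cam(s):
    return np.array(s["intrinsics"]),float(s["k1"]),np.array(s["eye"]),R.from_euler('xyz',s["orientation"]).as_matrix()
def proj(s,P):
    K,k1,e,M=cam(s); c=(np.atleast_2d(P)-e)@M
    x=c[:,0]/-c[:,2]; y=-c[:,1]/-c[:,2]; f=1+k1*(x*x+y*y)
    return np.c_[K[0,0]*x*f+K[0,2],K[1,1]*y*f+K[1,2]]
def unproj(s,uv,z):
    K,k1,e,M=cam(s); uv=np.atleast_2d(uv).astype(float)
    d=np.c_[(uv[:,0]-K[0,2])/K[0,0],(uv[:,1]-K[1,2])/K[1,1]]; u=d.copy()
    for _ in range(20): u=d/(1+k1*(u**2).sum(1,keepdims=True))
    r=np.c_[u[:,0],-u[:,1],-np.ones(len(u))]@M.T
    t=(z-e[2])/r[:,2]; return e+r*t[:,None]
def boxfit(s,mask,dims,z0,x0):
    "fit a box (dims, on z0) pose x,y,yaw to a mask by silhouette IoU at 4x"
    S=4; best=None
    m=cv2.resize(mask.astype(np.float32),None,fx=S,fy=S,interpolation=cv2.INTER_LINEAR)>0.5
    L,W,H=dims; C=np.array([[a*L/2,b*W/2,c] for a in(-1,1) for b in(-1,1) for c in(z0,z0+H)])
    def cost(p):
        c,si=np.cos(p[2]),np.sin(p[2]); P=C.copy(); P[:,0]=p[0]+c*C[:,0]-si*C[:,1]; P[:,1]=p[1]+si*C[:,0]+c*C[:,1]
        uv=proj(s,P); h=cv2.convexHull(((uv+0.5)*S-0.5).astype(np.float32)).reshape(-1,2)
        im=np.zeros(m.shape,np.uint8); cv2.fillConvexPoly(im,np.round(h*16).astype(np.int32),1,shift=4)
        i=im>0; return 1-(i&m).sum()/(i|m).sum()
    for y in np.arange(0,np.pi,np.pi/8)+x0[2]:
        r=minimize(cost,[x0[0],x0[1],y],method='Nelder-Mead',options=dict(initial_simplex=[[x0[0],x0[1],y],[x0[0]+.01,x0[1],y],[x0[0],x0[1]+.01,y],[x0[0],x0[1],y+.2]],xatol=1e-5,fatol=1e-5))
        if best is None or r.fun<best.fun: best=r
    return best.x,1-best.fun
E
python3 - <<'E'
from h import *; from bench import robot,cams,spotter
s=cams.snapshot("top"); t=cams.snapshot("side")
cv2.imwrite("pics/crop.png",cv2.resize(s["frame"][130:260,110:320,::-1],None,fx=3.5,fy=3.5,interpolation=cv2.INTER_CUBIC))
B=dict(nest=(.072,.060,.022),stand=(.12,.1,.01),tray=(.13,.11,.012))
px=dict(top=dict(nest=(153,221),stand=(284,202),tray=(426,203)),side=dict(nest=(217,179),stand=(300,222),tray=(407,293)))
for n,im in(("top",s),("side",t)):
  for q,d in B.items():
    for r in spotter.regions_of(im,q):
        m=r["pixels"]; ys,xs=np.nonzero(m); c=np.array([xs.mean(),ys.mean()])
        if np.hypot(*(c-px[n][q]))>25: print(n,q,"other",c);continue
        x,i=boxfit(im,m,d,0,list(unproj(im,c,d[2])[0,:2])+[0]); x[2]=(x[2]+np.pi/2)%np.pi-np.pi/2
        print(n,q,r["score"],x.round(4),"iou",round(i,3))
  for q,z in(("bottle",0),("pencup",0),("driver",0),("watch",.012),("seat",.034),("pocket",.012)):
    print(n,q,[(r["score"],unproj(im,r["pixel"],z)[0,:2].round(3)) for r in spotter.place_of(im,q)])
# red tips, z=.0535
hsv=cv2.cvtColor(s["frame"],cv2.COLOR_RGB2HSV); m=((hsv[...,0]<8)|(hsv[...,0]>172))&(hsv[...,1]>150)&(hsv[...,2]>80)
n,l,st,ce=cv2.connectedComponentsWithStats(m.astype(np.uint8))
for i in range(1,n):
    if st[i,4]>5: print("red",ce[i],st[i,4],unproj(s,ce[i],.0535)[0,:2].round(4))
E
```

```text
top nest 0.56 [ 0.5062  0.2539 -0.1364] iou 0.598
top stand 0.79 [0.5401 0.0036 0.0311] iou 0.979
top stand other [295.16290509 302.81626157]
top tray 0.73 [ 0.5301 -0.2695 -0.0102] iou 0.963
top bottle [(0.78, array([0.681, 0.163]))]
top pencup [(0.91, array([ 0.671, -0.175]))]
top driver [(0.59, array([ 0.691, -0.003])), (0.5, array([ 0.529, -0.279]))]
top watch [(0.95, array([0.498, 0.25 ])), (0.78, array([0.619, 0.284]))]
top seat [(0.96, array([ 0.343, -0.014])), (0.58, array([0.539, 0.003]))]
top pocket [(0.72, array([0.505, 0.25 ])), (0.43, array([ 0.53 , -0.272]))]
side nest 0.79 [ 0.5057  0.2535 -0.2406] iou 0.678
side stand 0.78 [0.5411 0.0044 0.0303] iou 0.955
side stand other [235.49588074 270.45939584]
side tray 0.58 [ 0.5314 -0.2695 -0.0038] iou 0.979
side bottle [(0.96, array([0.692, 0.168]))]
side pencup [(0.75, array([ 0.674, -0.172])), (0.17, array([ 0.529, -0.271]))]
side driver [(0.66, array([0.678, 0.009]))]
side watch [(0.72, array([0.605, 0.269])), (0.64, array([0.513, 0.261]))]
side seat [(0.88, array([ 0.346, -0.015])), (0.71, array([ 0.536, -0.001]))]
side pocket [(0.64, array([0.666, 0.146])), (0.63, array([0.502, 0.259]))]
red [282.95392954 108.66395664] 369 [ 7.094e-01 -2.000e-04]
red [283.20930233 197.65116279] 43 [0.5397 0.004 ]
red [295.5 303.5] 30 [ 0.3464 -0.0129]
```

View pics/crop.png

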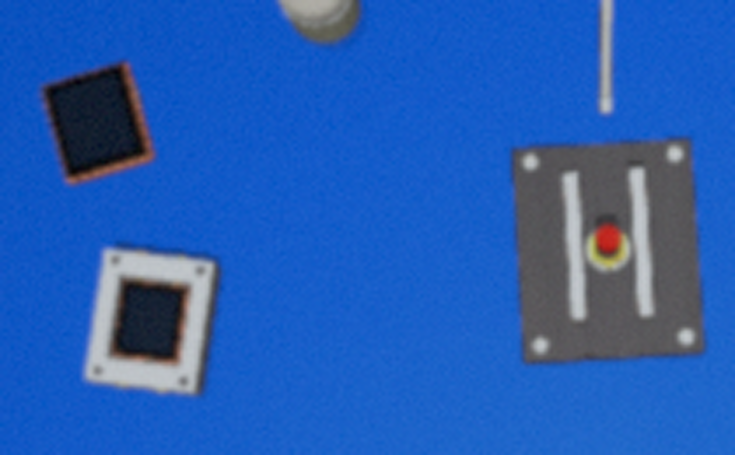

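```bash
python3 - <<'E'
from h import *; from bench import robot,cams,spotter
for n,p in(("top",(153,221)),("side",(217,179))):
    im=cams.snapshot(n)
    for r in spotter.regions_of(im,"nest"):
        m=r["pixels"].astype(np.uint8); ys,xs=np.nonzero(m)
        print(n,r["score"],r["extent"],xs.mean(),ys.mean())
        nl,l,st,ce=cv2.connectedComponentsWithStats(m); k=1+st[1:,4].argmax(); m=(l==k).astype(np.uint8)
        h=cv2.convexHull(np.argwhere(m)[:,::-1].astype(np.int32)); f=np.zeros_like(m); cv2.fillConvexPoly(f,h,1)
        x,i=boxfit(im,f>0,(.072,.06,.022),0,[.503,.255,0]); x[2]=(x[2]+np.pi/2)%np.pi-np.pi/2
        print(x.round(4),i)
o=robot.get_obs(); print(R.from_euler('xyz',o["ee_rot"]).as_matrix().round(3), o["time"])
E
```

```text
top 0.83 [134.2, 200.4, 174.1, 244.3] 153.55357142857142 222.02205882352942
[ 0.5062  0.2537 -0.1378] 0.9319594081094371
top 0.62 [356.3, 95.6, 404.1, 147.2] 378.95782073813706 124.92852958406561
[0.503 0.255 0.   ] 0.0
side 0.82 [200.1, 166.2, 236.7, 193.0] 219.61503416856493 180.34851936218678
[ 0.5063  0.2534 -0.1418] 0.9460161395046842
[[-0.952  0.305  0.   ]
 [ 0.305  0.952  0.   ]
 [-0.     0.    -1.   ]] 2.4
```

```bash
cat >> h.py <<'E'
def togo(o,p,yaw):
    "remaining shift (25 mm units, tool axes) and turn (5 deg units) to TCP p with tool x at world yaw, z down"
    M=R.from_euler('xyz',o["ee_rot"]).as_matrix()
    d=M.T@(np.array(p)-o["tool_pos"])/.025
    T=(R.from_euler('z',yaw)*R.from_euler('x',np.pi)).as_matrix()
    return d.round(3),(R.from_matrix(M.T@T).as_rotvec()/np.deg2rad(5)).round(3)
E
python3 -m inch '[{"dx":-1,"dy":-0.38},{"dx":-1,"dy":-0.38},{"dx":-1,"dy":-0.38},{"dx":-1,"dy":-0.38},{"dx":-1,"dy":-0.38},{"dx":-1,"dy":-0.38},{"dx":-1,"dy":-0.38},{"dx":-1,"dy":-0.38},{"dx":-1,"dy":-0.38},{"dx":-1,"dy":-0.38},{"dx":-1,"dy":-0.38},{"dx":-1,"dy":-0.38}]'
python3 - <<'E'
from h import *; from bench import robot
print(togo(robot.get_obs(),[.5062,.2535,.12],np.pi-.14))
E
```

```text
(array([-16.193,  -6.172,   3.98 ]), array([ 1.000e-03,  0.000e+00, -1.945e+00]))invalid input at $[0]: expected keys grip, dx, dy, dz, rx, ry, rz
```

```bash

python3 -m inch '[{"grip":1,"dx":-1,"dy":-0.38,"dz":0,"rx":0,"ry":0,"rz":0},{"grip":1,"dx":-1,"dy":-0.38,"dz":0,"rx":0,"ry":0,"rz":0},{"grip":1,"dx":-1,"dy":-0.38,"dz":0,"rx":0,"ry":0,"rz":0},{"grip":1,"dx":-1,"dy":-0.38,"dz":0,"rx":0,"ry":0,"rz":0},{"grip":1,"dx":-1,"dy":-0.38,"dz":0,"rx":0,"ry":0,"rz":0},{"grip":1,"dx":-1,"dy":-0.38,"dz":0,"rx":0,"ry":0,"rz":0},{"grip":1,"dx":-1,"dy":-0.38,"dz":0,"rx":0,"ry":0,"rz":0},{"grip":1,"dx":-1,"dy":-0.38,"dz":0,"rx":0,"ry":0,"rz":0},{"grip":1,"dx":-1,"dy":-0.38,"dz":0,"rx":0,"ry":0,"rz":0},{"grip":1,"dx":-1,"dy":-0.38,"dz":0,"rx":0,"ry":0,"rz":0},{"grip":1,"dx":-1,"dy":-0.38,"dz":0,"rx":0,"ry":0,"rz":0},{"grip":1,"dx":-1,"dy":-0.38,"dz":0,"rx":0,"ry":0,"rz":0}]'
python3 - <<'E'
from h import *; from bench import robot
print(togo(robot.get_obs(),[.5062,.2535,.12],np.pi-.14))
E
```

```text
time: 3.9
tool_pos: [0.4254, 0.3192, 0.2199]
ee_rot: [3.139, 0.001, 2.836]
wrist_force: [1.2, 0.9, -1.2]
width: 0.0938
(array([-3.87 , -1.542,  3.995]), array([ 0.023,  0.009, -1.895]))
```

```bash

python3 -m inch '[{"grip":1,"dx":-0.95,"dy":-0.4,"dz":1,"rx":0,"ry":0,"rz":-0.95},{"grip":1,"dx":-0.95,"dy":-0.4,"dz":1,"rx":0,"ry":0,"rz":-0.95},{"grip":1,"dx":-0.95,"dy":-0.2,"dz":1,"rx":0,"ry":0,"rz":0},{"grip":1,"dx":-0.95,"dy":-0.2,"dz":1,"rx":0,"ry":0,"rz":0},{"grip":1,"dx":0,"dy":0,"dz":0,"rx":0,"ry":0,"rz":0}]'
python3 - <<'E'
from h import *; from bench import robot,cams,spotter
print(togo(robot.get_obs(),[.5062,.2535,.06],np.pi-.14))
im=cams.snapshot("wrist"); cv2.imwrite("pics/w1.png",im["frame"][:,:,::-1])
for r in spotter.regions_of(im,"nest"):
    m=r["pixels"].astype(np.uint8); h=cv2.convexHull(np.argwhere(m)[:,::-1].astype(np.int32)); f=np.zeros_like(m); cv2.fillConvexPoly(f,h,1)
    x,i=boxfit(im,f>0,(.072,.06,.022),0,[.506,.2535,-.14]); print(r["score"],r["extent"],x.round(4),i)
E
```

```text
time: 4.53
tool_pos: [0.5164, 0.2688, 0.1184]
ee_rot: [3.138, 0.003, 3.005]
wrist_force: [-0.3, 1.2, 0.4]
width: 0.0944
(array([ 0.329, -0.672,  2.333]), array([0.047, 0.036, 0.036]))
0.63 [219.6, 159.2, 300.0, 248.1] [0.5067 0.2533 2.9926] 0.9865457676916063
0.35 [171.6, 361.0, 215.6, 389.8] [ 0.506   0.2535 -0.14  ] 0.0
```

View pics/w1.png

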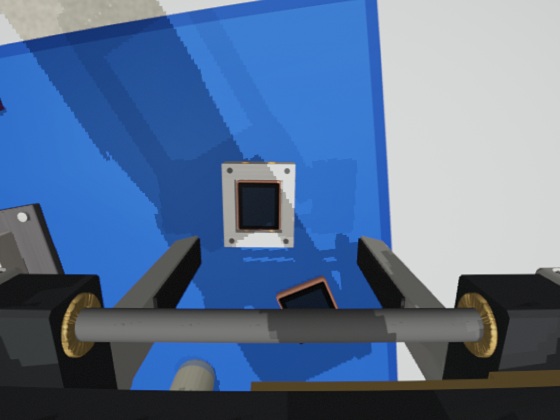

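The wrist view shows the nest at (259,204) with the watch in it. The fit gives (0.5067, 0.2533), yaw -0.149, which agrees with the other cameras. Next I centre over it and descend.

```bash

python3 -m inch '[{"grip":1,"dx":0.3,"dy":-0.67,"dz":0.8,"rx":0.05,"ry":0.03,"rz":0.1},{"grip":1,"dx":0,"dy":0,"dz":0.8,"rx":0,"ry":0,"rz":0}]'
python3 - <<'E'
from h import *; from bench import robot
print(togo(robot.get_obs(),[.5067,.2533,.018],2.9926))
E
```

```text
time: 4.88
tool_pos: [0.5088, 0.257, 0.0864]
ee_rot: [3.133, 0.013, 2.999]
wrist_force: [0.2, -0.7, -0.1]
width: 0.0943
(array([ 0.096, -0.181,  2.734]), array([0.094, 0.148, 0.079]))
```

```bash

python3 -m inch '[{"grip":1,"dx":0.1,"dy":-0.18,"dz":0.7,"rx":0.09,"ry":0.15,"rz":0.08},{"grip":1,"dx":0,"dy":0,"dz":0.7,"rx":0,"ry":0,"rz":0},{"grip":1,"dx":0,"dy":0,"dz":0.6,"rx":0,"ry":0,"rz":0},{"grip":1,"dx":0,"dy":0,"dz":0,"rx":0,"ry":0,"rz":0}]'
python3 - <<'E'
from h import *; from bench import robot
print(togo(robot.get_obs(),[.5067,.2533,.018],2.9926))
E
```

```text
time: 5.38
tool_pos: [0.5051, 0.2546, 0.0358]
ee_rot: [3.14, 0.001, 2.994]
wrist_force: [-0.7, 0.2, 0.0]
width: 0.0941
(array([-0.07 , -0.042,  0.711]), array([0.019, 0.014, 0.021]))
```

```bash

python3 -m inch '[{"grip":1,"dx":-0.07,"dy":-0.04,"dz":0.5,"rx":0.02,"ry":0.01,"rz":0.02},{"grip":1,"dx":0,"dy":0,"dz":0.2,"rx":0,"ry":0,"rz":0},{"grip":1,"dx":0,"dy":0,"dz":0,"rx":0,"ry":0,"rz":0},{"grip":1,"dx":0,"dy":0,"dz":0,"rx":0,"ry":0,"rz":0}]'
python3 - <<'E'
from h import *; from bench import robot
print(togo(robot.get_obs(),[.5067,.2533,.017],2.9926))
E
```

```text
time: 5.88
tool_pos: [0.5079, 0.2536, 0.0181]
ee_rot: [3.141, 0.002, 2.992]
wrist_force: [-0.9, -0.5, 0.1]
width: 0.0937
(array([ 0.047, -0.021,  0.044]), array([ 0.01 ,  0.024, -0.002]))
```

```bash

python3 -m inch '[{"grip":0.5,"dx":0,"dy":0,"dz":0.03,"rx":0,"ry":0,"rz":0},{"grip":0.5,"dx":0,"dy":0,"dz":0,"rx":0,"ry":0,"rz":0},{"grip":0.5,"dx":0,"dy":0,"dz":0,"rx":0,"ry":0,"rz":0},{"grip":0.4,"dx":0,"dy":0,"dz":0,"rx":0,"ry":0,"rz":0}]'
python3 -m inch '[{"grip":0.2,"dx":0,"dy":0,"dz":0,"rx":0,"ry":0,"rz":0},{"grip":0.0,"dx":0,"dy":0,"dz":0,"rx":0,"ry":0,"rz":0},{"grip":0,"dx":0,"dy":0,"dz":0,"rx":0,"ry":0,"rz":0},{"grip":0,"dx":0,"dy":0,"dz":0,"rx":0,"ry":0,"rz":0}]'
```

```text
time: 6.38
tool_pos: [0.5084, 0.2535, 0.0183]
ee_rot: [3.141, 0.004, 2.993]
wrist_force: [-0.6, -1.2, -1.1]
width: 0.0598
time: 6.88
tool_pos: [0.5085, 0.2535, 0.0183]
ee_rot: [3.141, 0.004, 2.993]
wrist_force: [0.7, 0.2, 0.4]
width: 0.06
```

```bash

python3 -m inch '[{"grip":0,"dx":0,"dy":0,"dz":-0.4,"rx":0,"ry":0,"rz":0},{"grip":0,"dx":0,"dy":0,"dz":-0.8,"rx":0,"ry":0,"rz":0},{"grip":0,"dx":0,"dy":0,"dz":-0.9,"rx":0,"ry":0,"rz":0},{"grip":0,"dx":0,"dy":0,"dz":-0.9,"rx":0,"ry":0,"rz":0},{"grip":0,"dx":0,"dy":-0.5,"dz":-0.8,"rx":0,"ry":0,"rz":0},{"grip":0,"dx":-0.1,"dy":-0.9,"dz":0,"rx":0,"ry":0,"rz":-0.5},{"grip":0,"dx":-0.2,"dy":-0.9,"dz":0,"rx":0,"ry":0,"rz":-0.5},{"grip":0,"dx":0,"dy":-0.9,"dz":0,"rx":0,"ry":0,"rz":-0.5},{"grip":0,"dx":0,"dy":-0.9,"dz":0,"rx":0,"ry":0,"rz":-0.5},{"grip":0,"dx":0,"dy":-0.9,"dz":0,"rx":0,"ry":0,"rz":0},{"grip":0,"dx":0,"dy":-0.9,"dz":0,"rx":0,"ry":0,"rz":0},{"grip":0,"dx":0,"dy":-0.9,"dz":0,"rx":0,"ry":0,"rz":0}]'
python3 - <<'E'
from h import *; from bench import robot
o=robot.get_obs();print(togo(o,[.540,.004,.100],np.pi+.031),o["wrist_force"],o["width"])
E
```

```text
time: 8.38
tool_pos: [0.5022, 0.0794, 0.1122]
ee_rot: [-3.141, -0.012, -3.106]
wrist_force: [-0.0, 0.9, -3.7]
width: 0.0595
(array([-1.411, -3.067,  0.472]), array([-0.007, -0.134,  0.052])) [-0.0092965   0.9393241  -3.65706496] 0.059481073128946495
```

```bash

python3 - <<'E'
from h import *; from bench import robot,cams,spotter
im=cams.snapshot("wrist"); cv2.imwrite("pics/w2.png",im["frame"][:,:,::-1])
for r in spotter.regions_of(im,"stand"): print(r["score"],r["extent"])
for r in spotter.place_of(im,"seat"): print("seat",r["score"],r["pixel"],unproj(im,r["pixel"],.034))
hsv=cv2.cvtColor(im["frame"],cv2.COLOR_RGB2HSV); m=((hsv[...,0]<8)|(hsv[...,0]>172))&(hsv[...,1]>150)&(hsv[...,2]>80)
n,l,st,ce=cv2.connectedComponentsWithStats(m.astype(np.uint8))
for i in range(1,n):
    if st[i,4]>5: print("red",ce[i],st[i],unproj(im,ce[i],.0535)[0,:2].round(4))
E
```

```text
0.88 [132.0, 184.4, 229.0, 309.2]
0.62 [93.3, 0.0, 242.3, 105.4]
0.39 [243.7, 219.0, 314.1, 290.0]
seat 0.91 [151.7, 0.0] [[ 0.34562517 -0.01379439  0.034     ]]
seat 0.61 [184.8, 262.5] [[0.53945334 0.00364688 0.034     ]]
red [141.71111111   2.25555556] [131   0  20   7  90] [ 0.3541 -0.013 ]
red [175.99159664 271.27731092] [169 262  16  20 238] [0.5385 0.0025]
```

View pics/w2.png

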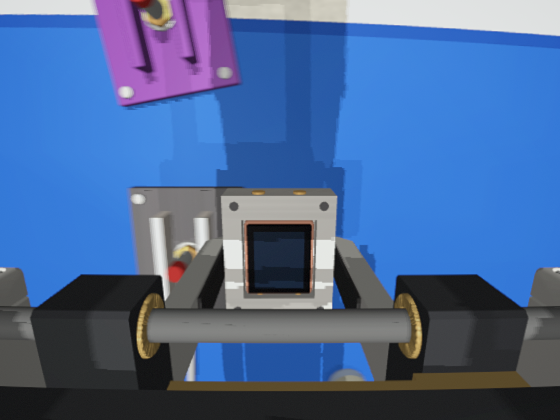

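```bash

python3 - <<'E'
import cv2
a=cv2.imread("pics/w2.png"); cv2.imwrite("pics/w2c.png",cv2.resize(a[180:320,120:350],None,fx=3.4,fy=3.4,interpolation=cv2.INTER_CUBIC))
E
```

```text
(no output)
```

View pics/w2c.png

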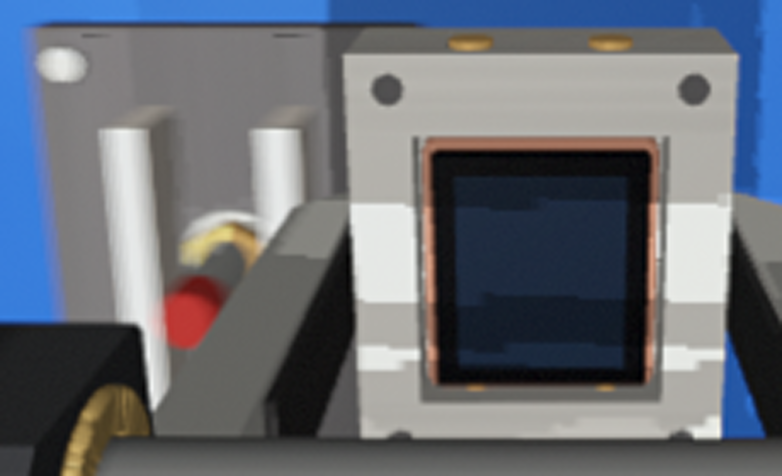

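```bash

python3 - <<'E'
from h import *; from bench import robot,cams
im=cams.snapshot("wrist"); o=robot.get_obs()
f=lambda a:np.array(a)/3.4+[120-.35,180-.35]
a=unproj(im,f([(101,129),(148,129),(252,129),(299,129)]),.034); print(a.round(4)[:,:2])
m=a.mean(0)[:2]; y=.031; print("seat from rails",m+.04*np.array([np.cos(y),np.sin(y)]))
print("tip",unproj(im,f((187,323)),.0535)[0])
z=o["tool_pos"][2]-.0183+.022
b=unproj(im,f([(345,55),(738,55)]),z);print("nest edge",b,o["tool_pos"],np.linalg.norm(b[0]-b[1]), b.mean(0)[:2]+.036*np.array([np.cos(.035),np.sin(.035)]))
E
```

```text
[[ 0.5021 -0.0233]
 [ 0.5017 -0.0121]
 [ 0.5009  0.0124]
 [ 0.5006  0.0234]]
seat from rails [0.54132738 0.00132948]
tip [0.54138984 0.00143565 0.0535    ]
nest edge [[0.46633835 0.04888278 0.11594865]
 [0.46439639 0.10885846 0.11594865]] [0.50244515 0.08021608 0.11224865] 0.060007104979071454 [0.50134532 0.08013036]
```

The wrist view shows the rails' ends at (156,218) and (201,218), the red tip at (176,271) and the nest at (279,245). My different y estimates for the rod differ by a few mm. I'll settle the arm in a clearer view before descending.

```bash

python3 -m inch '[{"grip":0,"dx":-0.7,"dy":0.4,"dz":-0.8,"rx":0,"ry":-0.07,"rz":0.05},{"grip":0,"dx":-0.7,"dy":0.4,"dz":-0.8,"rx":0,"ry":-0.07,"rz":0},{"grip":0,"dx":0,"dy":0,"dz":0,"rx":0,"ry":0,"rz":0},{"grip":0,"dx":0,"dy":0,"dz":0,"rx":0,"ry":0,"rz":0},{"grip":0,"dx":0,"dy":0,"dz":0,"rx":0,"ry":0,"rz":0}]'
python3 - <<'E'
from h import *; from bench import robot,cams,spotter
im=cams.snapshot("wrist"); cv2.imwrite("pics/w3.png",im["frame"][:,:,::-1])
print(im["eye"],im["orientation"],robot.get_obs()["tool_pos"])
hsv=cv2.cvtColor(im["frame"],cv2.COLOR_RGB2HSV); m=((hsv[...,0]<8)|(hsv[...,0]>172))&(hsv[...,1]>150)&(hsv[...,2]>80)
n,l,st,ce=cv2.connectedComponentsWithStats(m.astype(np.uint8))
for i in range(1,n):
    if st[i,4]>5: print("red",ce[i],st[i],unproj(im,ce[i],.0535)[0,:2].round(4))
for r in spotter.regions_of(im,"stand"):
    print(r["score"],r["extent"],boxfit(im,r["pixels"],(.12,.1,.01),0,[.54,.004,.031]))
for r in spotter.place_of(im,"seat"): print("seat",r["score"],r["pixel"],unproj(im,r["pixel"],.034))
a=im["frame"][:,:,::-1]; cv2.imwrite("pics/w3c.png",cv2.resize(a[130:310,100:340],None,fx=3.3,fy=3.3,interpolation=cv2.INTER_CUBIC))
t=cams.snapshot("top"); cv2.imwrite("pics/t3c.png",cv2.resize(t["frame"][150:250,200:330,::-1],None,fx=6,fy=6,interpolation=cv2.INTER_CUBIC))
np.save("im3.npy",im,allow_pickle=True)
E
```

```text
time: 9.2
tool_pos: [0.5343, 0.1052, 0.1495]
ee_rot: [3.14, -0.007, -3.108]
wrist_force: [0.0, -0.3, -4.4]
width: 0.0598
[0.46510859 0.10302707 0.31532605] [-0.2382481  -0.00198733  1.6035927 ] [0.53403345 0.10513663 0.14931134]
red [160.5951417  217.86234818] [152 210  19  18 247] [0.5393 0.005 ]
red [186.92857143 376.46428571] [185 371   4  10  28] [0.7002 0.0211]
0.89 [120.3, 143.8, 226.1, 265.3] (array([0.54096782, 0.00258407, 0.03300979]), np.float64(0.9015060410515165))
0.81 [88.9, 0.0, 220.4, 71.3] (array([0.54 , 0.004, 0.031]), np.float64(0.0))
seat 0.81 [165.1, 213.5] [[0.54053546 0.00210077 0.034     ]]
```

View pics/w3c.png

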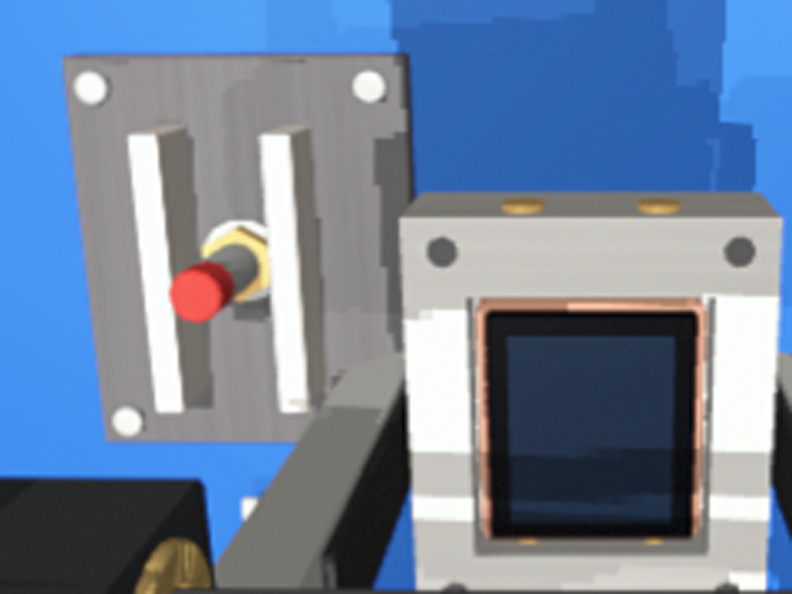

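View pics/t3c.png

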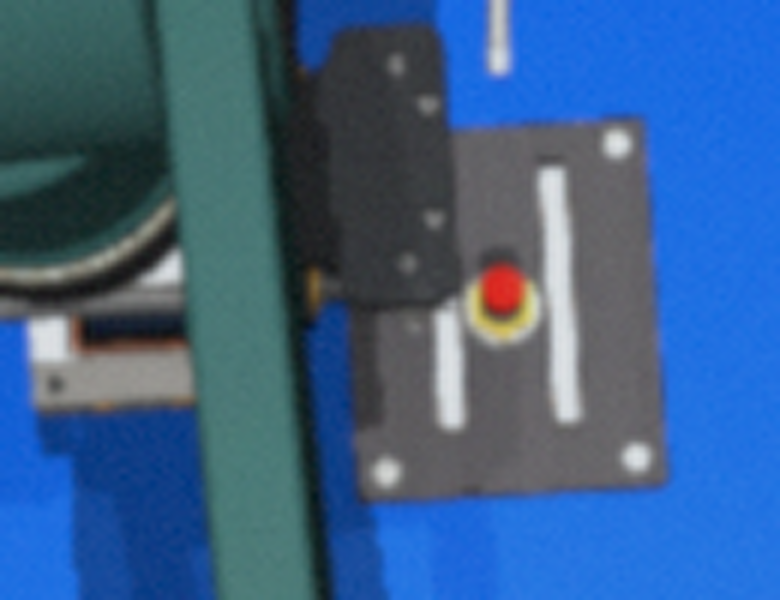

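```bash

python3 - <<'E'
from h import *
im=np.load("im3.npy",allow_pickle=True).item()
f=lambda a:(np.array(a,float)+.5)/3.3-.5+[100,130]
pts=[(-.04,.022,.034,311-0,411)]
# image left = -y, up=-x
obs=[((-.04,-.022,.034),(128,135)),((-.04,-.014,.034),(157,135)),((.04,-.022,.034),(157,411)),((.04,-.014,.034),(184,411)),
((-.04,.014,.034),(260,136)),((-.04,.022,.034),(292,135)),((.04,.014,.034),(281,411)),((.04,.022,.034),(311,411)),
((-.06,-.05,.01),(64,58)),((-.06,.05,.01),(407,56)),((.06,-.05,.01),(107,439)),((0,0,.0535),(197,294))]
P=np.array([o[0] for o in obs]);U=f([o[1] for o in obs])
def pose(p):
    Q=P.copy();c,s=np.cos(p[2]),np.sin(p[2]);Q[:,0]=p[0]+c*P[:,0]-s*P[:,1];Q[:,1]=p[1]+s*P[:,0]+c*P[:,1];return Q
r=least_squares(lambda p:(proj(im,pose(p))-U).ravel(),[.54,.004,.03]);print(r.x,r.fun.reshape(-1,2).round(1).tolist())
d=r.fun
# nest: 
N=[((.036,-.03,.022),(402,219)),((.036,.03,.022),(781,219))]
for zt in(.1493,):
    z=zt-.0183+.022
    b=unproj(im,f([(402,219),(781,219)]),z); print(b,b.mean(0)[:2]+.036*np.array([np.cos(.034),np.sin(.034)]))
E
```

```text
[0.54078519 0.00368754 0.03064354] [[0.3, -0.4], [0.4, -0.5], [0.0, 0.5], [0.2, 0.5], [0.5, -0.8], [-0.2, -0.5], [0.2, 0.7], [-0.4, 0.7], [-0.8, -1.1], [0.3, -0.7], [-0.5, 1.3], [-0.2, 0.8]]
[[0.4982783  0.07470102 0.153     ]
 [0.49634506 0.13434165 0.153     ]] [0.53329087 0.1057451 ]
```

```bash

python3 -m inch '[{"grip":0,"dx":-0.1,"dy":-0.8,"dz":0,"rx":0,"ry":-0.05,"rz":0},{"grip":0,"dx":-0.1,"dy":-0.9,"dz":0,"rx":0,"ry":0,"rz":0},{"grip":0,"dx":-0.1,"dy":-0.9,"dz":0,"rx":0,"ry":0,"rz":0},{"grip":0,"dx":-0.1,"dy":-0.9,"dz":0,"rx":0,"ry":0,"rz":0},{"grip":0,"dx":0,"dy":-0.3,"dz":0.5,"rx":0,"ry":0,"rz":0},{"grip":0,"dx":0,"dy":0,"dz":0.6,"rx":0,"ry":0,"rz":0},{"grip":0,"dx":0,"dy":0,"dz":0,"rx":0,"ry":0,"rz":0}]'
python3 - <<'E'
from h import *; from bench import robot
print(togo(robot.get_obs(),[.5478,.0033,.080],np.pi+.031))
E
```

```text
time: 10.28
tool_pos: [0.5468, 0.002, 0.119]
ee_rot: [-3.141, -0.003, -3.111]
wrist_force: [-0.5, -0.9, -3.9]
width: 0.0596
(array([-0.046,  0.051,  1.558]), array([-0.004, -0.039, -0.008]))
```

```bash

python3 -m inch '[{"grip":0,"dx":-0.04,"dy":0.05,"dz":0.5,"rx":0,"ry":-0.04,"rz":0},{"grip":0,"dx":0,"dy":0,"dz":0.5,"rx":0,"ry":0,"rz":0},{"grip":0,"dx":0,"dy":0,"dz":0.4,"rx":0,"ry":0,"rz":0},{"grip":0,"dx":0,"dy":0,"dz":0,"rx":0,"ry":0,"rz":0},{"grip":0,"dx":0,"dy":0,"dz":0,"rx":0,"ry":0,"rz":0}]'
python3 - <<'E'
from h import *; from bench import robot
o=robot.get_obs();print(togo(o,[.5478,.0033,.0718],np.pi+.031),o["tool_pos"],o["wrist_force"],o["wrist_torque"])
E
```

```text
time: 10.9
tool_pos: [0.5475, 0.0055, 0.0809]
ee_rot: [3.141, -0.001, -3.108]
wrist_force: [0.3, 0.8, -3.2]
width: 0.0596
(array([-0.011, -0.087,  0.365]), array([ 0.004, -0.006,  0.029])) [0.54746929 0.00545885 0.08093579] [ 0.27794245  0.82920394 -3.1903419 ] [-0.01831011  0.01385934  0.05461923]
```

```bash

python3 -m inch '[{"grip":0,"dx":0,"dy":-0.08,"dz":0.12,"rx":0,"ry":0,"rz":0.02},{"grip":0,"dx":0,"dy":0,"dz":0.1,"rx":0,"ry":0,"rz":0},{"grip":0,"dx":0,"dy":0,"dz":0,"rx":0,"ry":0,"rz":0},{"grip":0,"dx":0,"dy":0,"dz":0,"rx":0,"ry":0,"rz":0}]'
python3 - <<'E'
from h import *; from bench import robot
o=robot.get_obs();print(togo(o,[.5478,.0033,.0718],np.pi+.031),o["tool_pos"],o["wrist_force"],o["wrist_torque"])
E
```

```text
time: 11.4
tool_pos: [0.5485, 0.003, 0.0764]
ee_rot: [-3.141, 0.002, -3.11]
wrist_force: [-0.1, 0.1, -3.4]
width: 0.0597
(array([0.028, 0.012, 0.185]), array([-0.001,  0.025,  0.004])) [0.54850009 0.00302772 0.07643483] [-0.1263283   0.10068575 -3.42814484] [-0.03374959 -0.01907369  0.0753195 ]
```

```bash

python3 -m inch '[{"grip":0,"dx":0,"dy":0.01,"dz":0.04,"rx":0,"ry":0.02,"rz":0},{"grip":0,"dx":0,"dy":0,"dz":0.04,"rx":0,"ry":0,"rz":0},{"grip":0,"dx":0,"dy":0,"dz":0.03,"rx":0,"ry":0,"rz":0},{"grip":0,"dx":0,"dy":0,"dz":0.03,"rx":0,"ry":0,"rz":0}]'
python3 -m inch '[{"grip":0,"dx":0,"dy":0,"dz":0.02,"rx":0,"ry":0,"rz":0},{"grip":0,"dx":0,"dy":0,"dz":0.02,"rx":0,"ry":0,"rz":0}]'
python3 - <<'E'
from h import *; from bench import robot
o=robot.get_obs();print(togo(o,[.5478,.0033,.0718],np.pi+.031),o["tool_pos"],o["wrist_force"],o["wrist_torque"])
E
```

```text
time: 11.9
tool_pos: [0.5487, 0.0033, 0.073]
ee_rot: [-3.142, 0.001, -3.11]
wrist_force: [-0.2, -0.2, -3.9]
width: 0.0599
time: 12.15
tool_pos: [0.5486, 0.0034, 0.0718]
ee_rot: [-3.141, 0.001, -3.11]
wrist_force: [-0.4, 0.1, -3.8]
width: 0.0598
(array([ 0.031, -0.001, -0.   ]), array([-0.001,  0.006,  0.005])) [0.5485721  0.00335038 0.07178843] [-0.36526627  0.09410897 -3.84635191] [ 0.01268313 -0.00319571 -0.05327123]
```

```bash
for i in 1 2 ; do :; done
python3 -m inch '[{"grip":0,"dx":0,"dy":0,"dz":0.02,"rx":0,"ry":0,"rz":0}]'
python3 -m inch '[{"grip":0,"dx":0,"dy":0,"dz":0.02,"rx":0,"ry":0,"rz":0}]'
python3 -m inch '[{"grip":0,"dx":0,"dy":0,"dz":0.02,"rx":0,"ry":0,"rz":0}]'
```

```text
time: 12.28
tool_pos: [0.5486, 0.0034, 0.0717]
ee_rot: [-3.141, 0.001, -3.11]
wrist_force: [-0.8, 1.5, -0.9]
width: 0.0597
time: 12.4
tool_pos: [0.5486, 0.0033, 0.0717]
ee_rot: [-3.141, 0.001, -3.11]
wrist_force: [-1.9, 0.8, -0.9]
width: 0.0595
time: 12.52
tool_pos: [0.5487, 0.0034, 0.0717]
ee_rot: [-3.141, 0.001, -3.11]
wrist_force: [-2.0, -0.3, 0.4]
width: 0.0601
```

```bash

python3 -m inch '[{"grip":0,"dx":0.04,"dy":0,"dz":0.02,"rx":0,"ry":0,"rz":0},{"grip":0,"dx":0.04,"dy":0,"dz":0.02,"rx":0,"ry":0,"rz":0}]'
python3 -m inch '[{"grip":0,"dx":0.04,"dy":0,"dz":0.02,"rx":0,"ry":0,"rz":0},{"grip":0,"dx":0.04,"dy":0,"dz":0.02,"rx":0,"ry":0,"rz":0}]'
```

```text
time: 12.78
tool_pos: [0.5485, 0.0034, 0.0718]
ee_rot: [-3.141, 0.006, -3.11]
wrist_force: [1.1, 0.8, -0.9]
width: 0.0599
time: 13.02
tool_pos: [0.5483, 0.0034, 0.0718]
ee_rot: [-3.141, 0.011, -3.11]
wrist_force: [2.0, -0.1, 0.1]
width: 0.0596
```

```bash

python3 -m inch '[{"grip":0,"dx":0,"dy":0,"dz":-0.06,"rx":0,"ry":0,"rz":0},{"grip":0,"dx":0.04,"dy":0,"dz":0,"rx":0,"ry":0.12,"rz":0},{"grip":0,"dx":0,"dy":0,"dz":0,"rx":0,"ry":0,"rz":0}]'
python3 - <<'E'
from h import *; from bench import robot
o=robot.get_obs();print(togo(o,[.5468,.0033,.0718],np.pi+.031),o["tool_pos"],o["wrist_force"],o["wrist_torque"])
E
```

```text
time: 13.4
tool_pos: [0.5453, 0.0032, 0.0717]
ee_rot: [-3.141, -0.005, -3.11]
wrist_force: [1.4, 0.8, -0.0]
width: 0.0596
(array([-0.061,  0.001, -0.005]), array([-0.003, -0.058,  0.005])) [0.54528368 0.00321696 0.07168162] [ 1.42753196  0.84907879 -0.02583629] [ 0.05671773 -0.20213335  0.02377106]
```

```bash

python3 -m inch '[{"grip":0,"dx":0,"dy":0,"dz":-0.06,"rx":0,"ry":-0.06,"rz":0}]'
python3 -m inch '[{"grip":0,"dx":0,"dy":0,"dz":0,"rx":0,"ry":0,"rz":0}]'
```

```text
time: 13.52
tool_pos: [0.5447, 0.0032, 0.0725]
ee_rot: [-3.141, -0.002, -3.11]
wrist_force: [-0.6, -0.1, -3.8]
width: 0.0597
time: 13.65
tool_pos: [0.5442, 0.0032, 0.0721]
ee_rot: [-3.141, -0.003, -3.11]
wrist_force: [-0.3, 0.5, -3.6]
width: 0.0598
```

```bash

python3 -m inch '[{"grip":0,"dx":0,"dy":0,"dz":0.02,"rx":0,"ry":-0.03,"rz":0},{"grip":0,"dx":0,"dy":0,"dz":0.02,"rx":0,"ry":0,"rz":0}]'
python3 -m inch '[{"grip":0,"dx":0,"dy":0,"dz":0.02,"rx":0,"ry":0,"rz":0}]'
```

```text
time: 13.9
tool_pos: [0.544, 0.0032, 0.0717]
ee_rot: [-3.141, 0.0, -3.11]
wrist_force: [-1.0, -0.4, 0.2]
width: 0.06
time: 14.02
tool_pos: [0.544, 0.0032, 0.0716]
ee_rot: [-3.141, 0.0, -3.11]
wrist_force: [-1.5, -0.1, -0.0]
width: 0.0596
```

```bash

python3 -m inch '[{"grip":0,"dx":0,"dy":0,"dz":-0.05,"rx":0,"ry":0,"rz":0},{"grip":0,"dx":0.05,"dy":0,"dz":0,"rx":0,"ry":0,"rz":0},{"grip":0,"dx":0,"dy":0,"dz":0.02,"rx":0,"ry":0,"rz":0}]'
python3 -m inch '[{"grip":0,"dx":0,"dy":0,"dz":0.03,"rx":0,"ry":0,"rz":0}]'
python3 -m inch '[{"grip":0,"dx":0,"dy":0,"dz":0.03,"rx":0,"ry":0,"rz":0}]'
```

```text
time: 14.4
tool_pos: [0.5423, 0.0032, 0.0716]
ee_rot: [-3.141, -0.001, -3.11]
wrist_force: [-1.9, -0.3, 0.5]
width: 0.0596
time: 14.52
tool_pos: [0.5423, 0.0031, 0.0716]
ee_rot: [-3.141, -0.001, -3.11]
wrist_force: [-2.2, -0.3, 2.1]
width: 0.0596
time: 14.65
tool_pos: [0.5423, 0.0031, 0.0716]
ee_rot: [-3.141, -0.001, -3.11]
wrist_force: [-2.4, -0.7, 3.3]
width: 0.0598
```

```bash

python3 -m inch '[{"grip":0,"dx":0,"dy":0,"dz":-0.06,"rx":0,"ry":0,"rz":0},{"grip":0,"dx":0.05,"dy":0.005,"dz":0,"rx":0,"ry":0,"rz":0},{"grip":0,"dx":0,"dy":0,"dz":0.02,"rx":0,"ry":0,"rz":0},{"grip":0,"dx":0,"dy":0,"dz":0.03,"rx":0,"ry":0,"rz":0}]'
python3 -m inch '[{"grip":0,"dx":0,"dy":0,"dz":0.02,"rx":0,"ry":0,"rz":0}]'
```

```text
time: 15.15
tool_pos: [0.541, 0.0032, 0.0714]
ee_rot: [-3.141, -0.001, -3.11]
wrist_force: [-2.7, 0.0, 3.4]
width: 0.0597
time: 15.28
tool_pos: [0.541, 0.0032, 0.0715]
ee_rot: [-3.141, -0.001, -3.11]
wrist_force: [-1.9, 0.2, 1.9]
width: 0.0596
```

```bash

python3 -m inch '[{"grip":0,"dx":0,"dy":0,"dz":-0.06,"rx":0,"ry":0,"rz":0},{"grip":0,"dx":0.05,"dy":0.005,"dz":0,"rx":0,"ry":0,"rz":0},{"grip":0,"dx":0,"dy":0,"dz":0.02,"rx":0,"ry":0,"rz":0},{"grip":0,"dx":0,"dy":0,"dz":0.03,"rx":0,"ry":0,"rz":0}]'
python3 -m inch '[{"grip":0,"dx":0,"dy":0,"dz":0.02,"rx":0,"ry":0,"rz":0}]'
```

```text
time: 15.78
tool_pos: [0.5391, 0.0032, 0.0693]
ee_rot: [-3.141, -0.002, -3.11]
wrist_force: [-0.5, -0.3, -4.9]
width: 0.0595
time: 15.9
tool_pos: [0.539, 0.0033, 0.0684]
ee_rot: [-3.141, -0.003, -3.11]
wrist_force: [-0.2, 0.3, -3.0]
width: 0.0597
```

The nest dropped at x=0.539, so the rod is in the hole. I continue down.

```bash

python3 -m inch '[{"grip":0,"dx":0,"dy":0,"dz":0.04,"rx":0,"ry":-0.03,"rz":0},{"grip":0,"dx":0,"dy":0,"dz":0.04,"rx":0,"ry":0,"rz":0}]'
python3 -m inch '[{"grip":0,"dx":0,"dy":0,"dz":0.04,"rx":0,"ry":0,"rz":0},{"grip":0,"dx":0,"dy":0,"dz":0.04,"rx":0,"ry":0,"rz":0}]'
python3 - <<'E'
from h import *; from bench import robot
o=robot.get_obs();print(togo(o,[.539,.0033,.0597],np.pi+.031),o["tool_pos"],o["wrist_force"],o["wrist_torque"])
E
```

```text
time: 16.15
tool_pos: [0.539, 0.0033, 0.0661]
ee_rot: [-3.142, -0.0, -3.11]
wrist_force: [0.4, 0.2, -4.9]
width: 0.0597
time: 16.4
tool_pos: [0.539, 0.0033, 0.064]
ee_rot: [-3.142, 0.0, -3.11]
wrist_force: [-0.3, 0.2, -4.0]
width: 0.0597
(array([ 0.   , -0.001,  0.173]), array([-0.   ,  0.001,  0.004])) [0.53900681 0.00331554 0.06401619] [-0.30400819  0.20345627 -3.9523924 ] [0.03366187 0.01353918 0.00193452]
```

```bash

python3 -m inch '[{"grip":0,"dx":0,"dy":0,"dz":0.04,"rx":0,"ry":0,"rz":0},{"grip":0,"dx":0,"dy":0,"dz":0.04,"rx":0,"ry":0,"rz":0}]'
python3 -m inch '[{"grip":0,"dx":0,"dy":0,"dz":0.03,"rx":0,"ry":0,"rz":0},{"grip":0,"dx":0,"dy":0,"dz":0.03,"rx":0,"ry":0,"rz":0}]'
python3 -m inch '[{"grip":0,"dx":0,"dy":0,"dz":0.03,"rx":0,"ry":0,"rz":0}]'
```

```text
time: 16.65
tool_pos: [0.539, 0.0033, 0.0619]
ee_rot: [-3.141, 0.0, -3.11]
wrist_force: [-0.1, 0.3, -4.0]
width: 0.0598
time: 16.9
tool_pos: [0.539, 0.0033, 0.0603]
ee_rot: [-3.142, 0.0, -3.11]
wrist_force: [0.2, -0.3, -3.2]
width: 0.0598
time: 17.02
tool_pos: [0.539, 0.0033, 0.0597]
ee_rot: [-3.141, 0.0, -3.11]
wrist_force: [-0.8, -0.2, -1.2]
width: 0.0596
```

```bash

python3 -m inch '[{"grip":0,"dx":0,"dy":0,"dz":0.04,"rx":0,"ry":0,"rz":0}]'
python3 -m inch '[{"grip":0,"dx":0,"dy":0,"dz":0.04,"rx":0,"ry":0,"rz":0}]'
python3 -m inch '[{"grip":0,"dx":0,"dy":0,"dz":0.05,"rx":0,"ry":0,"rz":0}]'
```

```text
time: 17.15
tool_pos: [0.5391, 0.0032, 0.0594]
ee_rot: [-3.141, 0.0, -3.11]
wrist_force: [-2.7, 0.0, 1.0]
width: 0.0598
time: 17.27
tool_pos: [0.539, 0.0032, 0.0592]
ee_rot: [-3.141, 0.0, -3.11]
wrist_force: [-2.7, 0.2, 1.9]
width: 0.0599
time: 17.4
tool_pos: [0.539, 0.0032, 0.0585]
ee_rot: [-3.141, 0.001, -3.11]
wrist_force: [-3.9, 0.6, 2.6]
width: 0.0595
```

```bash

python3 -m inch '[{"grip":0,"dx":0,"dy":0,"dz":0.04,"rx":0,"ry":0,"rz":0}]'
python3 -m inch '[{"grip":0,"dx":0,"dy":0,"dz":0.05,"rx":0,"ry":0,"rz":0}]'
python3 -m inch '[{"grip":0,"dx":0,"dy":0,"dz":0.05,"rx":0,"ry":0,"rz":0}]'
```

```text
time: 17.52
tool_pos: [0.5391, 0.0031, 0.0574]
ee_rot: [-3.141, 0.001, -3.11]
wrist_force: [-1.1, -0.7, -3.1]
width: 0.0596
time: 17.65
tool_pos: [0.539, 0.003, 0.0553]
ee_rot: [-3.141, 0.001, -3.11]
wrist_force: [-2.0, 0.7, -3.7]
width: 0.0599
time: 17.77
tool_pos: [0.5388, 0.0031, 0.0533]
ee_rot: [-3.141, 0.0, -3.11]
wrist_force: [-0.8, -0.5, -3.2]
width: 0.06
```

```bash

python3 -m inch '[{"grip":0,"dx":0,"dy":0,"dz":0.02,"rx":0,"ry":0,"rz":0}]'
python3 -m inch '[{"grip":0,"dx":0,"dy":0,"dz":0.02,"rx":0,"ry":0,"rz":0}]'
python3 -m inch '[{"grip":0,"dx":0,"dy":0,"dz":0.02,"rx":0,"ry":0,"rz":0}]'
python3 - <<'E'
from h import *; from bench import robot,cams
o=robot.get_obs();print(o["tool_pos"],o["wrist_force"],o["wrist_torque"])
for n in("wrist","side"):
    im=cams.snapshot(n);cv2.imwrite(f"pics/p_{n}.png",im["frame"][:,:,::-1])
    if n=="side":cv2.imwrite("pics/p_sc.png",cv2.resize(im["frame"][150:270,230:400,::-1],None,fx=4.5,fy=4.5,interpolation=cv2.INTER_CUBIC))
E
```

```text
time: 17.9
tool_pos: [0.5387, 0.0031, 0.0523]
ee_rot: [-3.141, -0.001, -3.11]
wrist_force: [-2.8, -0.1, 1.0]
width: 0.0601
time: 18.02
tool_pos: [0.5387, 0.0032, 0.0523]
ee_rot: [-3.141, -0.001, -3.11]
wrist_force: [-2.9, -0.5, 3.2]
width: 0.06
time: 18.15
tool_pos: [0.5389, 0.0032, 0.0523]
ee_rot: [-3.141, -0.0, -3.11]
wrist_force: [-2.6, 0.2, 1.9]
width: 0.0597
[0.53885289 0.00315529 0.05227301] [-2.63096123  0.22165645  1.86511163] [0.07980737 0.33200446 0.04355366]
```

View pics/p_wrist.png

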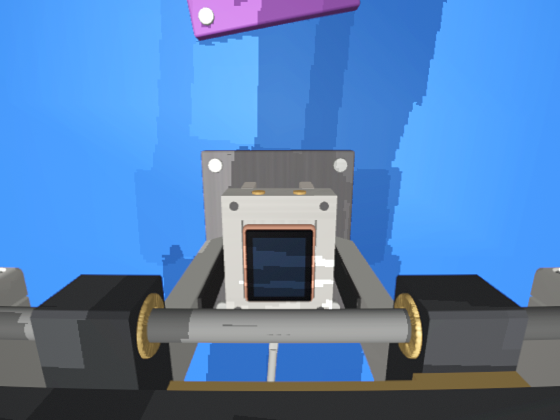

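View pics/p_sc.png

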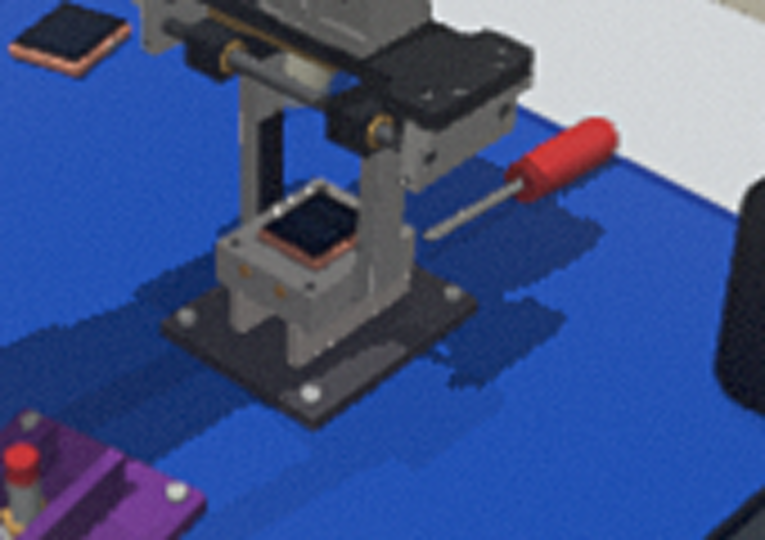

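The nest is down on both rails and the watch stands proud of it (side crop at about (310,230)). I release the nest, rise, and regrip across the watch's width.

```bash

python3 -m inch '[{"grip":0,"dx":0,"dy":0,"dz":-0.01,"rx":0,"ry":0,"rz":0},{"grip":0.75,"dx":0,"dy":0,"dz":0,"rx":0,"ry":0,"rz":0},{"grip":0.75,"dx":0,"dy":0,"dz":0,"rx":0,"ry":0,"rz":0},{"grip":0.75,"dx":0,"dy":0,"dz":0,"rx":0,"ry":0,"rz":0}]'
python3 -m inch '[{"grip":0.75,"dx":0,"dy":0,"dz":-0.4,"rx":0,"ry":0,"rz":0},{"grip":0.75,"dx":0,"dy":0,"dz":-0.4,"rx":0,"ry":0,"rz":0},{"grip":0.75,"dx":0,"dy":0,"dz":0,"rx":0,"ry":0,"rz":0},{"grip":0.75,"dx":0,"dy":0,"dz":0,"rx":0,"ry":0,"rz":0}]'
python3 - <<'E'
from h import *; from bench import robot,cams,spotter
o=robot.get_obs();print(o["tool_pos"],o["ee_rot"],o["wrist_force"])
im=cams.snapshot("wrist");cv2.imwrite("pics/q_w.png",im["frame"][:,:,::-1])
for q,d,z in(("watch",(.044,.038,.01),.0535),("nest",(.072,.06,.022),.034)):
  for r in spotter.regions_of(im,q): 
    m=r["pixels"].astype(np.uint8); h=cv2.convexHull(np.argwhere(m)[:,::-1].astype(np.int32)); f=np.zeros_like(m); cv2.fillConvexPoly(f,h,1)
    print(q,r["score"],r["extent"],boxfit(im,f>0,d,z,[.538,.0035,.03]))
E
```

```text
time: 18.75
tool_pos: [0.5409, 0.0031, 0.0534]
ee_rot: [-3.141, 0.005, -3.11]
wrist_force: [-0.4, -0.2, 0.7]
width: 0.0706
time: 19.25
tool_pos: [0.5418, 0.003, 0.0761]
ee_rot: [-3.14, 0.008, -3.11]
wrist_force: [-0.6, -1.0, -0.0]
width: 0.0708
[0.54181973 0.00302247 0.07605773] [-3.14045948  0.00797902 -3.11022742] [-0.60390767 -1.0417328  -0.01703193]
nest 0.59 [226.8, 176.8, 333.0, 293.4] (array([0.53796005, 0.00347167, 0.0357703 ]), np.float64(0.9846547591935886))
```

View pics/q_w.png

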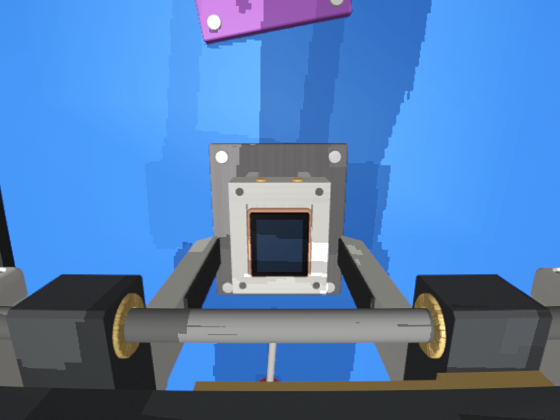

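```bash

python3 -m inch '[{"grip":0.75,"dx":0.15,"dy":0.01,"dz":0,"rx":0,"ry":0.09,"rz":0},{"grip":0.75,"dx":0,"dy":0,"dz":0,"rx":0,"ry":0,"rz":0}]'
python3 - <<'E'
from h import *; from bench import robot,cams,spotter
o=robot.get_obs();print(togo(o,[.538,.0033,.0715],np.pi+.031))
E
```

```text
time: 19.65
tool_pos: [0.5371, 0.0032, 0.075]
ee_rot: [-3.141, -0.002, -3.11]
wrist_force: [-0.9, 0.7, 0.5]
width: 0.0704
(array([-0.035,  0.001,  0.139]), array([-0.01 , -0.028,  0.004]))
```

```bash

python3 -m inch '[{"grip":0.75,"dx":-0.03,"dy":0,"dz":0.09,"rx":0,"ry":-0.02,"rz":0},{"grip":0.75,"dx":0,"dy":0,"dz":0.02,"rx":0,"ry":0,"rz":0},{"grip":0.75,"dx":0,"dy":0,"dz":0,"rx":0,"ry":0,"rz":0}]'
python3 - <<'E'
from h import *; from bench import robot,cams,spotter
o=robot.get_obs();print(togo(o,[.538,.0033,.0715],np.pi+.031),o["wrist_force"])
E
```

```text
time: 20.02
tool_pos: [0.5377, 0.0033, 0.0717]
ee_rot: [-3.141, -0.001, -3.11]
wrist_force: [-0.4, 0.1, 0.6]
width: 0.0705
(array([-0.011,  0.001,  0.006]), array([-0.009, -0.014,  0.004])) [-0.44408183  0.13649764  0.58652963]
```

Closing on the watch.

```bash

python3 -m inch '[{"grip":0.5,"dx":0,"dy":0,"dz":0.01,"rx":0,"ry":0,"rz":0},{"grip":0.42,"dx":0,"dy":0,"dz":0,"rx":0,"ry":0,"rz":0},{"grip":0.36,"dx":0,"dy":0,"dz":0,"rx":0,"ry":0,"rz":0},{"grip":0.3,"dx":0,"dy":0,"dz":0,"rx":0,"ry":0,"rz":0},{"grip":0,"dx":0,"dy":0,"dz":0,"rx":0,"ry":0,"rz":0},{"grip":0,"dx":0,"dy":0,"dz":0,"rx":0,"ry":0,"rz":0},{"grip":0,"dx":0,"dy":0,"dz":0,"rx":0,"ry":0,"rz":0}]'
```

```text
time: 20.9
tool_pos: [0.5378, 0.0033, 0.0715]
ee_rot: [-3.141, -0.001, -3.11]
wrist_force: [-0.3, -1.0, -0.6]
width: 0.0374
```

```bash

python3 -m inch '[{"grip":0,"dx":0,"dy":0,"dz":-0.1,"rx":0,"ry":0,"rz":0},{"grip":0,"dx":0,"dy":0,"dz":-0.2,"rx":0,"ry":0,"rz":0},{"grip":0,"dx":0,"dy":0,"dz":-0.5,"rx":0,"ry":0,"rz":0},{"grip":0,"dx":0,"dy":0,"dz":-0.5,"rx":0,"ry":0,"rz":0},{"grip":0,"dx":0,"dy":0,"dz":-0.5,"rx":0,"ry":0,"rz":0},{"grip":0,"dx":0,"dy":0,"dz":0,"rx":0,"ry":0,"rz":0}]'
python3 - <<'E'
from h import *; from bench import robot,cams
o=robot.get_obs();print(togo(o,[.530,-.24,.12],np.pi),o["wrist_force"])
im=cams.snapshot("wrist");a=im["frame"][:,:,::-1]
im2=cams.snapshot("side");b=cv2.resize(im2["frame"][120:270,230:410,::-1],None,fx=420/150,fy=420/150)
cv2.imwrite("pics/r.png",cv2.resize(np.hstack([a[:,180:400],b]),None,fx=.9,fy=.9))
E
```

```text
time: 21.65
tool_pos: [0.5387, 0.0032, 0.1211]
ee_rot: [-3.14, 0.002, -3.11]
wrist_force: [-0.1, 0.8, -1.0]
width: 0.0374
(array([ 0.652, -9.713,  0.055]), array([-0.013,  0.019,  0.36 ])) [-0.08979169  0.84482729 -1.04621121]
```

View pics/r.png

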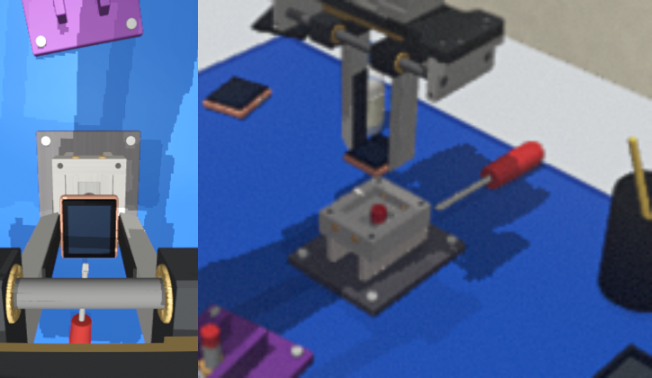

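The watch is held and the nest stays on the rails with the red tip showing in its pocket. I carry the watch to the tray.

```bash

python3 -m inch '[{"grip":0,"dx":0.1,"dy":-0.5,"dz":0,"rx":0,"ry":0,"rz":0},{"grip":0,"dx":0.1,"dy":-0.9,"dz":0,"rx":0,"ry":0,"rz":0},{"grip":0,"dx":0.1,"dy":-0.95,"dz":0,"rx":0,"ry":0,"rz":0},{"grip":0,"dx":0.1,"dy":-0.95,"dz":0,"rx":0,"ry":0,"rz":0},{"grip":0,"dx":0.1,"dy":-0.95,"dz":0,"rx":0,"ry":0,"rz":0},{"grip":0,"dx":0.1,"dy":-0.95,"dz":0,"rx":0,"ry":0,"rz":0},{"grip":0,"dx":0.1,"dy":-0.95,"dz":0,"rx":0,"ry":0,"rz":0},{"grip":0,"dx":0,"dy":-0.95,"dz":0,"rx":0,"ry":0,"rz":0},{"grip":0,"dx":0,"dy":-0.95,"dz":0,"rx":0,"ry":0,"rz":0},{"grip":0,"dx":0,"dy":-0.95,"dz":0,"rx":0,"ry":0,"rz":0},{"grip":0,"dx":0,"dy":-0.8,"dz":0,"rx":0,"ry":0,"rz":0},{"grip":0,"dx":0,"dy":-0.4,"dz":0,"rx":0,"ry":0,"rz":0}]'
python3 - <<'E'
from h import *; from bench import robot
o=robot.get_obs();print(togo(o,[.525,-.2695,.06],np.pi),o["width"])
E
```

```text
time: 23.25
tool_pos: [0.5194, -0.2665, 0.1108]
ee_rot: [3.139, -0.018, -3.113]
wrist_force: [0.6, -0.3, 0.7]
width: 0.0376
(array([-0.256, -0.131,  2.026]), array([ 0.022, -0.205,  0.328])) 0.03755092802319116
```

```bash

python3 -m inch '[{"grip":0,"dx":-0.2,"dy":-0.05,"dz":0.5,"rx":0.02,"ry":-0.2,"rz":0.3},{"grip":0,"dx":0,"dy":0,"dz":0.7,"rx":0,"ry":0,"rz":0},{"grip":0,"dx":0,"dy":0,"dz":0.7,"rx":0,"ry":0,"rz":0},{"grip":0,"dx":0,"dy":0,"dz":0,"rx":0,"ry":0,"rz":0}]'
python3 - <<'E'
from h import *; from bench import robot,cams,spotter
o=robot.get_obs();print(togo(o,[.525,-.2695,.022],np.pi),o["width"])
im=cams.snapshot("wrist");a=im["frame"][:,:,::-1]
cv2.imwrite("pics/s.png",a)
im2=cams.snapshot("side");cv2.imwrite("pics/s2.png",cv2.resize(im2["frame"][180:340,320:500,::-1],None,fx=3.5,fy=3.5,interpolation=cv2.INTER_CUBIC))
E
```

```text
time: 23.75
tool_pos: [0.5233, -0.2677, 0.0597]
ee_rot: [3.14, -0.002, -3.139]
wrist_force: [-0.7, -0.2, -1.0]
width: 0.0372
(array([-0.07 , -0.076,  1.507]), array([ 0.023, -0.029,  0.026])) 0.037199104602097854
```

View pics/s.png

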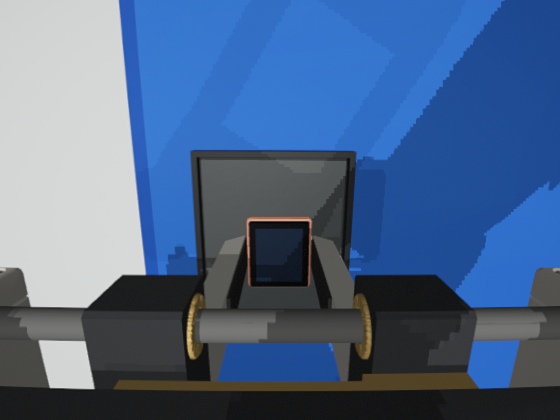

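View pics/s2.png

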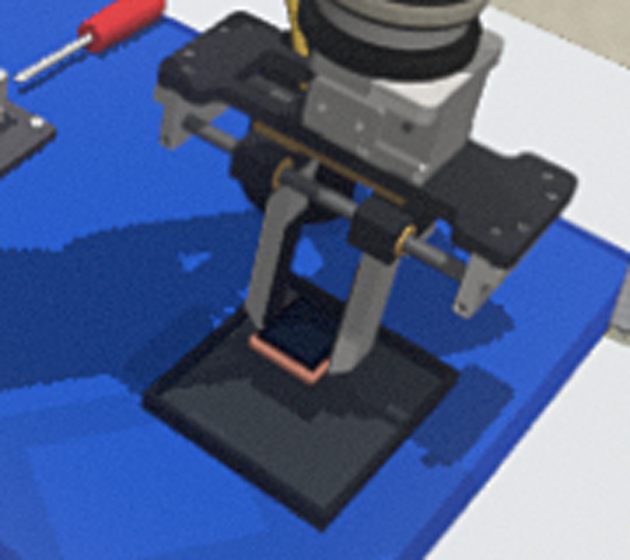

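The watch is level in the jaws above the tray floor. I descend and feel for the floor.

```bash

python3 -m inch '[{"grip":0,"dx":0,"dy":-0.07,"dz":0.5,"rx":0.02,"ry":-0.03,"rz":0},{"grip":0,"dx":0,"dy":0,"dz":0.5,"rx":0,"ry":0,"rz":0},{"grip":0,"dx":0,"dy":0,"dz":0.2,"rx":0,"ry":0,"rz":0},{"grip":0,"dx":0,"dy":0,"dz":0,"rx":0,"ry":0,"rz":0}]'
python3 - <<'E'
from h import *; from bench import robot
o=robot.get_obs();print(togo(o,[.525,-.2695,.022],np.pi),o["wrist_force"])
E
```

```text
time: 24.35
tool_pos: [0.5255, -0.2706, 0.031]
ee_rot: [-3.138, 0.006, -3.139]
wrist_force: [-0.7, -0.7, -0.8]
width: 0.0374
(array([0.022, 0.045, 0.361]), array([-0.038,  0.064,  0.032])) [-0.68931363 -0.73313826 -0.80515353]
```

```bash

python3 -m inch '[{"grip":0,"dx":0,"dy":0,"dz":0.15,"rx":-0.04,"ry":0.06,"rz":0.03},{"grip":0,"dx":0,"dy":0,"dz":0.08,"rx":0,"ry":0,"rz":0},{"grip":0,"dx":0,"dy":0,"dz":0.04,"rx":0,"ry":0,"rz":0},{"grip":0,"dx":0,"dy":0,"dz":0,"rx":0,"ry":0,"rz":0}]'
python3 -m inch '[{"grip":0,"dx":0,"dy":0,"dz":0.03,"rx":0,"ry":0,"rz":0}]'
python3 -m inch '[{"grip":0,"dx":0,"dy":0,"dz":0.03,"rx":0,"ry":0,"rz":0}]'
```

```text
time: 24.85
tool_pos: [0.5261, -0.271, 0.0246]
ee_rot: [-3.141, 0.001, -3.142]
wrist_force: [-0.3, 0.1, -0.1]
width: 0.0374
time: 24.98
tool_pos: [0.5263, -0.2711, 0.0241]
ee_rot: [-3.141, 0.002, -3.141]
wrist_force: [0.6, 0.2, -0.3]
width: 0.0376
time: 25.1
tool_pos: [0.5263, -0.2711, 0.0234]
ee_rot: [-3.141, 0.002, -3.142]
wrist_force: [-0.9, 0.6, -0.3]
width: 0.0376
```

```bash

python3 -m inch '[{"grip":0,"dx":0,"dy":0,"dz":0.03,"rx":0,"ry":0,"rz":0}]'
python3 -m inch '[{"grip":0,"dx":0,"dy":0,"dz":0.03,"rx":0,"ry":0,"rz":0}]'
python3 -m inch '[{"grip":0,"dx":0,"dy":0,"dz":0.02,"rx":0,"ry":0,"rz":0}]'
```

```text
time: 25.22
tool_pos: [0.5263, -0.2711, 0.0227]
ee_rot: [-3.141, 0.002, -3.142]
wrist_force: [0.1, -0.5, 0.0]
width: 0.0377
time: 25.35
tool_pos: [0.5264, -0.2711, 0.022]
ee_rot: [-3.141, 0.002, -3.142]
wrist_force: [-0.8, -0.5, 2.6]
width: 0.0375
time: 25.48
tool_pos: [0.5263, -0.2711, 0.022]
ee_rot: [-3.141, 0.002, 3.142]
wrist_force: [-2.2, 0.9, 3.8]
width: 0.0376
```

The watch touched the floor at TCP z = 0.022 as predicted. I open only a little, because of the tray walls, and then rise.

```bash

python3 -m inch '[{"grip":0.45,"dx":0,"dy":0,"dz":0,"rx":0,"ry":0,"rz":0},{"grip":0.53,"dx":0,"dy":0,"dz":0,"rx":0,"ry":0,"rz":0},{"grip":0.53,"dx":0,"dy":0,"dz":0,"rx":0,"ry":0,"rz":0}]'
python3 -m inch '[{"grip":0.53,"dx":0,"dy":0,"dz":-0.2,"rx":0,"ry":0,"rz":0},{"grip":0.53,"dx":0,"dy":0,"dz":-0.5,"rx":0,"ry":0,"rz":0},{"grip":0.53,"dx":0,"dy":0,"dz":-0.8,"rx":0,"ry":0,"rz":0},{"grip":0.53,"dx":0,"dy":0,"dz":-0.9,"rx":0,"ry":0,"rz":0},{"grip":0.53,"dx":0,"dy":0,"dz":-0.9,"rx":0,"ry":0,"rz":0},{"grip":0.53,"dx":0,"dy":0,"dz":-0.9,"rx":0,"ry":0,"rz":0},{"grip":0.53,"dx":0,"dy":0,"dz":-0.9,"rx":0,"ry":0,"rz":0},{"grip":0.53,"dx":0,"dy":0,"dz":0,"rx":0,"ry":0,"rz":0}]'
python3 - <<'E'
from h import *; from bench import robot,cams,spotter
o=robot.get_obs();print(o["tool_pos"],o["wrist_force"])
im=cams.snapshot("wrist");cv2.imwrite("pics/u.png",im["frame"][:,:,::-1])
for r in spotter.regions_of(im,"watch"): print(r["score"],r["extent"],boxfit(im,r["pixels"],(.044,.038,.01),.004,[.526,-.271,0]))
im2=cams.snapshot("side");cv2.imwrite("pics/u2.png",im2["frame"][:,:,::-1])
for r in spotter.regions_of(im2,"nest"):
    m=r["pixels"].astype(np.uint8); h=cv2.convexHull(np.argwhere(m)[:,::-1].astype(np.int32)); f=np.zeros_like(m); cv2.fillConvexPoly(f,h,1)
    print("nest",r["score"],boxfit(im2,f>0,(.072,.06,.022),.034,[.538,.0035,.03]))
for q in("bottle","pencup","driver"): print(q,[(r["score"],unproj(im2,r["pixel"],0)[0,:2].round(3)) for r in spotter.place_of(im2,q)])
E
```

```text
time: 25.85
tool_pos: [0.5265, -0.2713, 0.0219]
ee_rot: [-3.14, 0.003, 3.142]
wrist_force: [-0.2, -0.3, -0.3]
width: 0.0496
time: 26.85
tool_pos: [0.5272, -0.2717, 0.1599]
ee_rot: [-3.137, 0.008, -3.142]
wrist_force: [0.1, -0.2, 0.4]
width: 0.0501
[ 0.52719645 -0.27170973  0.15985075] [ 0.08978689 -0.21802355  0.43348237]
0.67 [261.6, 178.9, 300.6, 219.4] (array([ 5.26788492e-01, -2.70911212e-01,  4.48109951e-04]), np.float64(0.9301593114814136))
nest 0.73 (array([ 0.53671906,  0.00472792, -0.01933868]), np.float64(0.944116752812405))
bottle [(0.88, array([0.685, 0.171]))]
pencup [(0.87, array([ 0.676, -0.176]))]
driver [(0.83, array([ 0.669, -0.002]))]
```

View pics/u.png

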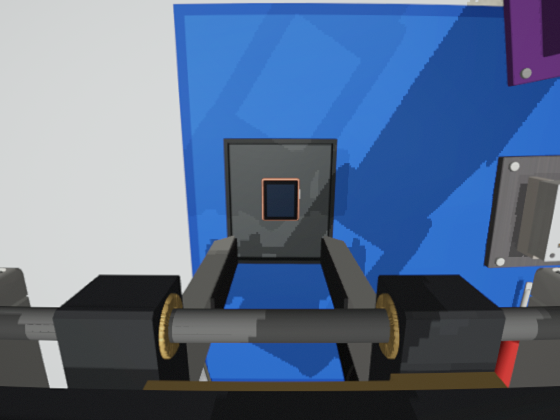

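View pics/u2.png

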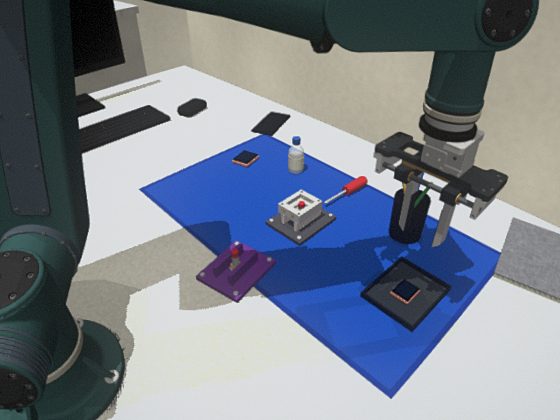

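The watch lies flat and face up in the tray at (281,199) in the wrist view. The nest sits on the rails, the bystanders are in place and nothing is being touched.

```bash
python3 -c "
from bench import robot
print(robot.close_job())"
```

```text
the job is handed in; nothing more can be done
None
```

I finished the job and handed it in at about 27 s of the 72 s allowed; no verdict was reported.

**What I did**
- I carried the nest to the dark stand and felt for the rod in small hops along x. The rod entered the hole with the tool at x ≈ 0.539 m.
- I pressed the nest down onto both rails. From the wrist readings, which I took at the end of each row, the contact force came to about 7 N at most, so brief peaks between readings would not show.
- I then picked the freed watch across its 38 mm width. It touched the tray floor at the predicted height, and I let it go there.

**Last checks**
- **Watch:** flat and face up in the tray at about (0.527, -0.271), a few mm from the tray's centre.
- **Nest:** still on both rails with the red rod tip showing in its pocket.
- **Arm:** raised and touching nothing, with wrist force near zero.
- **Bystanders:** the bottle and pen cup read within about 7 mm of where they started, which is within the networks' scatter. The driver read about 14 mm from the first side-view estimate, but its estimates vary that much and it looks unmoved in the pictures.

**Disagreements**
- Early estimates of the rod's y position differed by up to about 5 mm, so I measured it again from a closer view before going down.
- My last side-view fit put the nest's yaw at -0.02 rad, against +0.036 rad from the closer wrist view. I trust the wrist view, and either one is well inside 10 degrees of the stand's x.

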